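# Put the infusion-canister roller back into service

## Task

Put the canister roller back into service: stroke its red ratchet lever, which is the only way you may turn the shaft, until the shaft's white flat faces straight up at the setscrew, and let the lever spring back; then tighten the setscrew clockwise to its stop with the hex key, and stand the key back upright in its wooden stand. Lay every copper canister from the tray lengthwise on the rollers, one to a bay; leave the steel and green canisters in the tray, and do not disturb the mug, funnel or bowl. The setscrew must not be tightened before the flat is up.

Things in the scene. Friction and masses are not known exactly. Their poses are not given: they have to be found in the camera images.
- roller: Canister roller bolted to the table. Origin on the table under its green base (12 mm thick, x -105 to 115, y -145 to 170 mm). Front, x = -60: two black rollers along y, three bays. Back, x = 75: shaft along y, 85 mm up; along it the ratchet wheel and lever (y -110), bearing (y -65, 110 mm high), bare shaft, hub with setscrew (y 30), pulley (y 66), bearing (y 110); yellow belt guard y 145 to 169, 97 mm high.
- bay0 (a point): Bay at -y: where the centre of a canister lying in the groove between the rollers comes, 68 to 69 mm above the table; the canister lies along the roller's y.
- bay1 (a point): The same for the middle bay. Rollers: 20 mm diameter, fixed, axes 36 mm apart and 45 mm above the table, tops at 55 mm.
- bay2 (a point): The same for the bay at +y. Bays are 90 mm long inside; the aluminium walls between them are 4 mm thick, 76 mm wide across the groove, their tops 65 mm above the table. At each wall flared aluminium horns stand on both sides of the groove, 91 mm high, 57 mm apart at 65 mm height and 76 mm at the top; they flank the canister's caps and leave the middle 56 mm of a bay free for fingers.
- flat (a point): Centre of the shaft's flat, on the bare shaft between bearing and hub: a white strip 26 mm wide on the dark 32 mm shaft. The point's z axis is the flat's outward normal, its y axis runs along the shaft. At the start the flat lacks 1.4 to 2.9 rad from straight up; up within 8 degrees is good.
- shaft: Shaft and ratchet wheel (dark 78 mm disc with 12 pins, y -114 to -96 of the roller). Origin on the axis, z = the flat's normal. The lever turns its top away from the robot (positive about y). A full stroke to the stop moves it one tooth, 30 degrees (the first maybe less), always to a multiple of 30 degrees: 3 to 6 strokes bring the flat up. It stays (friction 0.22 N m) as the lever returns; if past, go right round.
- lever (a joint): Ratchet lever (rad): 0 at rest, leaning 0.30 rad from upright toward the robot (roller -x); pushed away (+x) it turns about the shaft's axis to its stop at 0.80. About the first 0.28 is idle, then it takes the shaft along. The lever's tip is 127 mm from the axis. A spring brings it back by itself when let go. Pushing its grip takes 2 to 7 N.
- lever_grip (a point): Middle of the lever's red grip, 106 mm from the shaft's axis, at y = -112 mm of the roller; the grip is 18 mm thick in the direction of the stroke, 26 mm wide along the shaft and 42 mm long along the lever. z points along the lever, away from the shaft.
- screw (a joint): Setscrew (rad): grows when turned clockwise seen from above; starts between 0 and 0.4 (loose), tight at its stop at 2.0 (above 1.8 counts). Friction 0.06 N m.
- socket (a point): Centre of the mouth of the setscrew's upright hex socket, 130 mm above the table: 15.4 mm across flats, 22 mm deep, floor at 108 mm. A fixed brass countersink above it, 31 mm across at 138 mm, leads the key in. The point turns with the screw, x square to two of the flats; the key fits when its x axis is at a multiple of 60 degrees to the point's, with about 13 degrees of play either way.
- key: T-handled hex key, 250 g, at first upright in its stand. Origin at the blade's tip, z up to the handle. Blade 14 mm across flats (x square to two flats), pilot of 11 mm diameter on the last 4 mm; steel collar of 28 mm diameter 85 to 100 mm above the tip; black bar 90 mm long along x, 14 mm square, 107 mm above the tip; on it an orange square grip, 24 by 24 mm (faces square to x, y), 114 to 150 mm above the tip.
- stand: Wooden block 64 by 64 by 90 mm high, fixed; origin under its centre. A square upright hole of 22 mm passes right through its centre; the key hangs in it by its collar, tip 5 mm above the table, at any turn about the vertical.
- tray: Shallow wooden tray, fixed, 230 (x) by 246 (y) by 18 mm high, walls and floor 5 mm; origin under its centre. Up to five canisters lie in it.
- steel_can: Steel canister with black caps, same size and axes as the copper ones; stays in the tray.
- green_can: Green glass canister with black caps, same size and axes; stays in the tray.
- copper1: Copper canister, 76 mm long: a cylinder of 38 mm diameter with octagonal brass end caps, 12 mm long and 40 mm across flats, that keep it from rolling; about 160 g; origin at its centre, x axis along the cylinder. At the start it lies in the tray, its axis 25 mm above the table, at any of five places. Two or three copper canisters are present; an absent one has no reading.
- copper2: Copper canister, 76 mm long: a cylinder of 38 mm diameter with octagonal brass end caps, 12 mm long and 40 mm across flats, that keep it from rolling; about 160 g; origin at its centre, x axis along the cylinder. At the start it lies in the tray, its axis 25 mm above the table, at any of five places. Two or three copper canisters are present; an absent one has no reading.
- copper3: Copper canister, 76 mm long: a cylinder of 38 mm diameter with octagonal brass end caps, 12 mm long and 40 mm across flats, that keep it from rolling; about 160 g; origin at its centre, x axis along the cylinder. At the start it lies in the tray, its axis 25 mm above the table, at any of five places. Two or three copper canisters are present; an absent one has no reading.
- mug: Copper mug, 84 mm diameter, 90 mm high, with a handle; origin under its centre. A bystander.
- funnel: Copper funnel standing mouth down, 116 mm diameter, 120 mm high; origin under its centre. A bystander.
- bowl: Glass bowl, 110 mm diameter, 50 mm high; origin under its centre. A bystander.
Mind the look-alikes: they are no part of the job. What is shaped like the copper2 but blue is not meant. Leave any pink look-alike of the copper1 alone.

How it is judged (in metres and radians):
On the way, in this order (a step that is already met when the one before it is completed fails the run):
1. the shaft's flat faces straight up and the lever is back at rest (angle between flat's own z axis and vertical below 0.14 rad and value of joint lever below 0.12 rad), for 0.3 s.
2. the setscrew is tight, turned with the key in its socket, the flat still up (angle between flat's own z axis and vertical below 0.14 rad and value of joint screw above 1.8 rad and distance between key and socket below 0.03 m), for 0.2 s.
At the end, for the whole second after the job is handed in: Flat up within 8 deg, screw above 1.8 rad, lever below 0.12 rad; key upright in its stand, tip below 12 mm and 10 mm from the axis; each copper canister at rest in the groove (12 mm across, 7 mm in height, 0.15 rad); steel and green canisters in the tray (all of step 1 and value of joint screw above 1.8 rad and horizontal distance between key and stand below 0.01 m and height (world z) of key below 0.012 m and angle between key's own z axis and vertical below 0.1 rad and linear speed of each of key, copper1, copper2, copper3, steel_can, green_can below 0.03 m/s and x of copper1 in the frame of roller between -0.072 and -0.048 m and y of copper1 in the frame of roller between -0.141 and 0.141 m and z of copper1 in the frame of roller between 0.062 and 0.076 m and angle between the x axis of each of copper1, copper2, copper3 and the y axis of roller, either way round below 0.15 rad and x of copper2 in the frame of roller between -0.072 and -0.048 m and y of copper2 in the frame of roller between -0.141 and 0.141 m and z of copper2 in the frame of roller between 0.062 and 0.076 m and x of copper3 in the frame of roller between -0.072 and -0.048 m and y of copper3 in the frame of roller between -0.141 and 0.141 m and z of copper3 in the frame of roller between 0.062 and 0.076 m and x of steel_can in the frame of tray between -0.115 and 0.115 m and y of steel_can in the frame of tray between -0.123 and 0.123 m and height (world z) of each of steel_can, green_can below 0.04 m and x of green_can in the frame of tray between -0.115 and 0.115 m and y of green_can in the frame of tray between -0.123 and 0.123 m); the robot touches nothing.
It fails at once if the setscrew is tightened while the flat is not up (value of joint screw above 0.8 rad and angle between flat's own z axis and vertical above 0.3 rad).
It fails at once if the robot turns the shaft or its wheel directly instead of by the lever (contact force between any of the fingers, the arm and shaft above 4 N).
It fails at once if the mug is disturbed (distance of mug from where it was at the start of the episode above 0.03 m).
It fails at once if the funnel is disturbed (distance of funnel from where it was at the start of the episode above 0.03 m).
It fails at once if the bowl is disturbed (distance of bowl from where it was at the start of the episode above 0.03 m).
Of copper1, copper2, copper3 only 2 to 3 are there at a start; the rules pass over those that are not, and their reading is None.
At some moment in a run one of copper1, copper2, copper3 may be knocked a few centimetres aside while the robot is not near it.
It also fails if it takes over 192 s, if anything falls off the work surface, if the arm or the gripper's body presses on something with over 40 N, if the wrist force passes 120 N, or if a joint passes its speed limit or range.

## Robot

A 6-joint arm with a two-finger parallel gripper is mounted at the origin on the work surface. World frame = base frame: x ahead of the robot, y to its left, z up, the work surface at z = 0. Lengths are in m, angles in degrees, forces in N, time in s.
With the tool pointing down it reaches from about 0.4 to 0.825 m from the base axis. Payload 7 kg.
Tool frame: the origin (TCP) lies midway between the tips of the shut fingers; the grasp point (between the pads) lies 19 mm behind it; z points along the fingers, y is the line along which they close (so a half turn about z gives the same grasp; the last joint's range is limited). The gripper opens to 88 mm and grips with 3 to 60 N. Pads are 19 mm wide; open, the fingers measure 130 mm over their backs; the gripper's body (78 mm by 193 mm) begins 47 mm behind the grasp point.
Start: joints at [88.299, 20.546, 0.682, 0, -70.136, -16.507], TCP at [0.211, 0.641, 0.201] pointing down, gripper open.
Joint ranges: [-176.03, 176.03], [-82.01, 121.73], [-58.28, 71.71], [-173.87, 95.51], [-174.79, -0.11], [-173.66, 173.66]. Speed limits (degrees/s): [136.94, 136.94, 172.46, 180, 180, 180].

## Interface

Orientations are given as a 3x3 rotation matrix whose columns are the frame's x, y, z axes.
In Python, from rig import robot gives the robot as it stands. Calls block until the motion is done:
- robot.goto(position, orientation): joint-space move of the TCP to a pose.
- robot.servo_line(position, ori=None, speed=0.15): straight line of the TCP; ori=None keeps the orientation; speed is the mean speed in m/s.
- robot.movej(angles): joint-space move.
- robot.move_gripper(opening): opening from 0.0 (shut) to 1.0 (fully open); the grip force is fixed at half the most; returns when the fingers have stopped.
- robot.dwell(seconds).
- robot.ik(position, orientation): joint angles nearest the present ones, or None.
- robot.grab_frame(name): name is "scene" or "top" or "wrist"; returns (picture, depth): 384x512x3 uint8, red, green, blue; 384x512 float32, m along the optical axis (not along the pixel's ray), 0 where there is no reading.
- robot.camera_info(name): a dict with "vfov" (degrees; the focal length in pixels is half the picture's height over the tangent of half this angle, whatever the lens; pixels are square), "cx", "cy" (the principal point, pixels), "view" (4x4, takes a point from world to camera coordinates); the wrist camera has in their place "T_tool_cam" (4x4, takes a point from camera to tool coordinates, whose origin is the TCP and whose axes are the flange's). Camera axes: x right, y down, z forward; pixel columns grow to the right and rows downward; lengths in m; the calibration is good to about 2 mm. The wrist camera is an equidistant fisheye: a pixel r from the principal point sees the ray r / f radians off the axis. A picture is of the moment at which its call begins: read the wrist's pose just before it. camera_info takes no time and is no camera call.
A pose or a line that the arm cannot do raises robot.Unreachable and nothing moves.
- robot.job_done(): hands the job in; it is judged then, once.
Readings, each from a call of its own:
- robot.read_t(): time.
- robot.read_qpos(): joint angles.
- robot.read_qvel(): joint speeds.
- robot.read_effort(): joint torques, N m.
- robot.read_position(): TCP position.
- robot.read_tcp_rot(): TCP orientation.
- robot.read_force(): force on the tool from outside, world axes, zero at the start.
- robot.read_ft_torque(): the same for the moment, N m.
- robot.read_grip_width(): opening from 0.0 (shut) to 1.0 (fully open).
- robot.read_finger_force(): force on a finger pad.
Only numpy, scipy, OpenCV 4.12 (cv2) and the standard library are available. Lean on these libraries where they do the work, as an engineer would, in place of code of your own. Each camera call takes 0.05 s, during which the arm holds its last target. There are 200 camera calls.

## Working session

There is one attempt and no reset: what is moved stays moved. The work goes in short steps, each a Python script; the robot and the scene stay as the last script left them, time stands still between calls to the robot, and variables do not carry over. Pictures are saved under pics/ and viewed, at most 14 in all, crops included, and the job is handed in when it is done.

```bash
ls; mkdir -p pics
python3 - <<'E'
from rig import robot
import cv2,numpy as np
for n in("scene","top"):
    p,d=robot.grab_frame(n); cv2.imwrite(f"pics/{n}0.png",p[:,:,::-1]); np.save(f"{n}0.npy",d); 
    c=robot.camera_info(n); print(n,c["vfov"],c["cx"],c["cy"],np.round(c["view"],4).tolist())
print(robot.camera_info("wrist")); print(robot.read_t(),np.round(robot.read_tcp_rot(),3))
E
```

```text
pics
scene 52.73398649669452 259.58620805092045 189.97369781516747 [[-0.493, 0.87, 0.0083, 0.2462], [0.6584, 0.3793, -0.6501, -0.248], [-0.5687, -0.315, -0.7598, 1.5192], [0.0, 0.0, 0.0, 1.0]]
top 54.01644668473102 260.31437614560144 197.4183410745689 [[0.0249, -0.9996, -0.0145, 0.0149], [-0.9973, -0.0238, -0.0688, 0.5298], [0.0685, 0.0162, -0.9975, 1.0741], [0.0, 0.0, 0.0, 1.0]]
{'vfov': 65.70646984690485, 'cx': 251.31314532604318, 'cy': 192.6599076072255, 'T_tool_cam': array([[ 4.54778182e-05, -9.61609152e-01, -2.74422735e-01,
         7.39388334e-02],
       [ 9.99999962e-01, -3.08666249e-05,  2.73881993e-04,
        -1.39925005e-04],
       [-2.71837934e-04, -2.74422737e-01,  9.61609114e-01,
        -1.83564175e-01],
       [ 0.00000000e+00,  0.00000000e+00,  0.00000000e+00,
         1.00000000e+00]])}
0.1 [[ 0.95  -0.313 -0.   ]
 [-0.313 -0.95  -0.001]
 [ 0.     0.001 -1.   ]]
```

View pics/scene0.png

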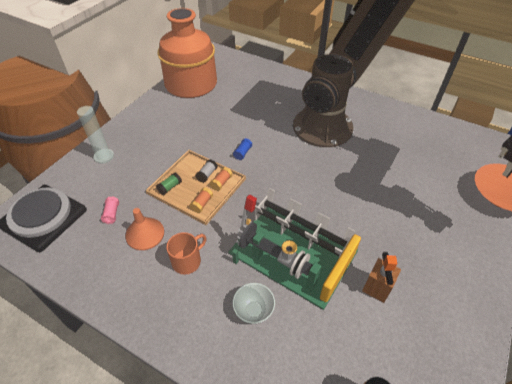

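View pics/top0.png

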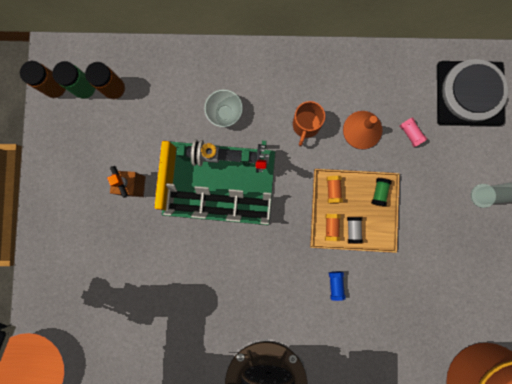

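The top view shows the roller at (215,185), its yellow guard at x 163, the red lever at (262,165), the setscrew hub at (209,152) and the key in its stand at (123,182). In the tray are copper cans at (335,190) and (332,227), green at (382,192) and steel at (355,230). The look-alikes are blue (337,286) and pink (413,132), both outside the tray, so they are not meant. The two tray cans with orange bodies and brass caps fit copper.

```bash
cat > h.py <<'E'
from rig import robot
import cv2,numpy as np
def cloud(n,p=None,d=None):
    """picture + world xyz per pixel"""
    R0=np.array(robot.read_tcp_rot());t0=np.array(robot.read_position())
    if p is None: p,d=robot.grab_frame(n)
    c=robot.camera_info(n); f=p.shape[0]/2/np.tan(np.radians(c["vfov"])/2)
    v,u=np.mgrid[0:p.shape[0],0:p.shape[1]].astype(float)
    x=(u-c["cx"])/f;y=(v-c["cy"])/f
    if n=="wrist":
        r=np.hypot(x,y)+1e-9; k=np.tan(r)/r; x=x*k;y=y*k
        T=np.eye(4);T[:3,:3]=R0;T[:3,3]=t0; M=T@c["T_tool_cam"]
    else: M=np.linalg.inv(c["view"])
    P=np.stack([x*d,y*d,d],-1)@M[:3,:3].T+M[:3,3]
    P[d<=0]=np.nan
    return p,P
def hsv(p): return cv2.cvtColor(p,cv2.COLOR_RGB2HSV)
def rect(P,m):
    q=P[m]; q=q[np.isfinite(q).all(1)]
    (c,s,a)=cv2.minAreaRect((q[:,:2]*1000).astype(np.float32)); return len(q),np.round(c,1),np.round(s,1),round(a,1),np.round(np.percentile(q[:,2],[5,50,95])*1000,1)
def down(deg):
    """tool pointing down, tool y (closing line) at deg from world x"""
    a=np.radians(deg); y=np.array([np.cos(a),np.sin(a),0]);z=np.array([0,0,-1.]); return np.stack([np.cross(y,z),y,z],1)
E
python3 - <<'E'
from h import *
import cv2
p=cv2.imread("pics/top0.png")[:,:,::-1].copy();d=np.load("top0.npy")
p,P=cloud("top",p,d); H=hsv(p)
x,y,z=P[...,0],P[...,1],P[...,2]
def box(a,b,c,e):
    m=np.zeros(p.shape[:2],bool);m[b:e,a:c]=1;return m
print("guard",rect(P,box(150,130,185,220)&(H[...,0]>18)&(H[...,0]<32)&(H[...,1]>150)&(z>.085)))
print("base",rect(P,box(150,130,285,230)&(H[...,0]>60)&(H[...,0]<90)&(H[...,1]>90)&(z<.03)))
print("stand",rect(P,box(105,165,150,200)&(z>.075)&(z<.097)))
print("grip",rect(P,box(100,160,150,200)&(z>.135)))
print("bar",rect(P,box(100,160,150,200)&(z>.11)))
print("tray",rect(P,box(300,160,410,260)&(z>.010)&(z<.025)))
for n,b in dict(c1=(324,174,346,206),c2=(322,211,343,243),green=(370,176,396,210),steel=(344,214,366,246)).items():
    print(n,rect(P,box(*b)&(z>.028)))
for n,b in dict(mug=(290,98,328,150),fun=(340,105,385,150),bowl=(200,85,245,130)).items(): print(n,rect(P,box(*b)&(z>.02)))
print("lever",rect(P,box(245,140,280,185)&(z>.15)), "ring",rect(P,box(195,140,222,162)&(z>.125)))
c=np.hstack([cv2.resize(p[135:230,105:290],None,fx=4.3,fy=4.3,interpolation=2)])
cv2.imwrite("pics/crop1.png",c[:,:,::-1])
E
```

```text
guard (632, array([580. , 296.1]), array([ 25.8, 186.2]), 86.2, array([89.5, 96.5, 99.6]))
base (3823, array([571. , 151.8]), array([312. , 217.8]), 86.2, array([ 9.1, 12.3, 16. ]))
stand (347, array([556.9, 404.7]), array([66.2, 63.9]), 87.0, array([80.5, 90. , 93.5]))
grip (121, array([557. , 404.2]), array([24.5, 24.6]), 25.3, array([137.9, 154.1, 157.5]))
bar (279, array([556.7, 404. ]), array([89.8, 24.5]), 24.9, array([114.2, 124.9, 157. ]))
tray (785, array([ 499.9, -246.8]), array([247.6, 230.2]), 88.2, array([10.5, 17.4, 21.7]))
c1 (368, array([ 557.5, -184. ]), array([76.2, 40.5]), 3.2, array([32. , 41.9, 47.1]))
c2 (375, array([ 449.1, -180.4]), array([74. , 40.7]), 0.6, array([31.6, 41.6, 46.8]))
green (374, array([ 553.4, -318.3]), array([40.5, 77. ]), 78.2, array([32.2, 41.3, 47.2]))
steel (365, array([ 442.3, -243.2]), array([73.3, 40.6]), 1.5, array([33.1, 41.7, 46.6]))
mug (574, array([743.6, -93.3]), array([ 83.7, 108.3]), 42.9, array([24.2, 69.5, 91.9]))
fun (930, array([ 738.2, -267.9]), array([100.7, 100.5]), 35.1, array([ 21.8,  44.3, 116.4]))
bowl (633, array([781.7, 139.3]), array([105.7, 106.5]), 1.0, array([21.2, 37.3, 51.6]))
lever (95, array([600.9,  25.2]), array([26.7, 24.2]), 1.3, array([184.6, 205.9, 209.4])) ring (154, array([641.8, 165.1]), array([37.8, 36.6]), 4.6, array([130.8, 136.5, 141. ]))
```

View pics/crop1.png

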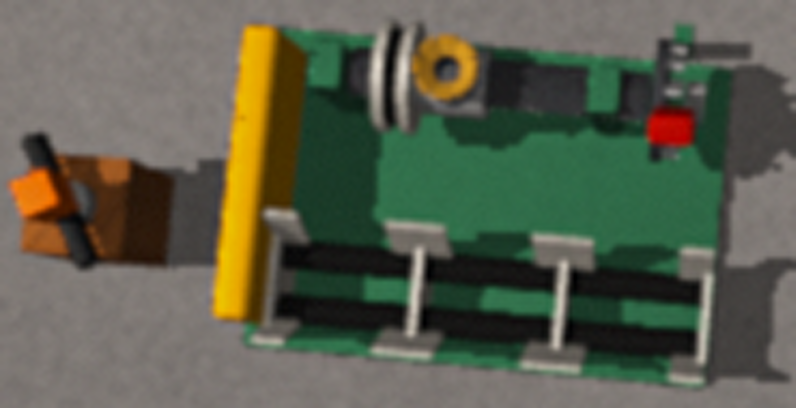

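The crop shows the guard, the brass ring with its socket at (447,67), the bare shaft at about (530,88) with no white visible from above, the red grip at (670,127), and the key's bar turned about 25° to the roller. The roller fit agrees with the ring position to within 1 mm. Next I go to the lever and look from close by.

```bash
cat >> h.py <<'E'
YAW=np.radians(-3.8); RO=np.array([.5652,.1397])
ex=np.array([np.cos(YAW),np.sin(YAW)]);ey=np.array([-ex[1],ex[0]])
def W(x,y,z): return np.r_[RO+ex*x/1000+ey*y/1000,z/1000]
def inR(P): q=P[...,:2]-RO; return np.stack([q@ex,q@ey,P[...,2]],-1)*1000
DR=down(86.2-180)  # closing along roller y, camera on +x side
def flat(n,save=None):
    """flat angle from straight up (deg, about roller y) from white pixels on bare shaft"""
    p,P=cloud(n); Q=inR(P); H=hsv(p)
    m=(Q[...,1]>-48)&(Q[...,1]<8)&(abs(Q[...,0]-75)<20)&(Q[...,2]>72)&(Q[...,2]<108)
    w=m&(H[...,2]>140)&(H[...,1]<70)
    if save: cv2.imwrite(save,p[:,:,::-1])
    out=[m.sum(),w.sum()]
    if w.sum()>8:
        q=Q[w]; c=q.mean(0); out+=[c.round(1), "ang by centroid",np.degrees(np.arctan2(c[0]-75,c[2]-85)).round(1)]
        A=np.linalg.lstsq(np.c_[q[:,0],np.ones(len(q))],q[:,2],rcond=None)[0]; out+=["by slope",np.degrees(np.arctan(-A[0])).round(1)]
    return out
E
python3 - <<'E'
from h import *
p=robot.read_position(); robot.servo_line([p[0],p[1],.35],speed=.3)
robot.goto(W(8,-112,300),DR); robot.move_gripper(0)
print(robot.read_t(),robot.read_force())
print(flat("wrist","pics/w1.png"))
E
```

```text
4.6833 [ 0.02231495 -0.97412689  0.02232945]
[np.int64(978), np.int64(0)]
```

View pics/w1.png

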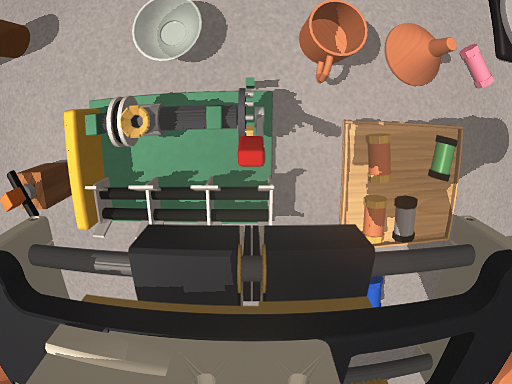

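The wrist view shows the red grip at (251,151), square ahead of the closed fingers at (250,262). The shaft at (185,117) has no white showing yet, and the two copper cans are at (378,155) and (374,215). I start stroking.

```bash
cat >> h.py <<'E'
def stroke():
    robot.servo_line(W(98,-112,170),speed=.12)
    x=98
    while x<128:
        x+=3; robot.servo_line(W(x,-112,170),speed=.08)
        f=np.array(robot.read_force())[:2]@ex
        if f<-18: break
    robot.servo_line(W(4,-112,170),speed=.25)
    return x,round(f,1)
E
python3 - <<'E'
from h import *
robot.servo_line(W(4,-112,170),speed=.2)
print(robot.read_force())
for i in range(3):
    print(stroke(),robot.read_t(),flat("wrist","pics/w2.png" if i==2 else None))
E
```

```text
[0.95465782 0.30347485 0.15532829]
(122, np.float64(-24.8)) 9.0917 [np.int64(1658), np.int64(67), array([ 63.3, -22.8,  97.7]), 'ang by centroid', np.float64(-42.5), 'by slope', np.float64(-51.8)]
(122, np.float64(-24.1)) 12.7 [np.int64(1847), np.int64(462), array([ 65.6, -28.7,  91.7]), 'ang by centroid', np.float64(-54.5), 'by slope', np.float64(-62.1)]
(122, np.float64(-23.6)) 16.3083 [np.int64(1999), np.int64(1341), array([ 68.4, -21. ,  93.6]), 'ang by centroid', np.float64(-37.2), 'by slope', np.float64(-32.4)]
```

View pics/w2.png

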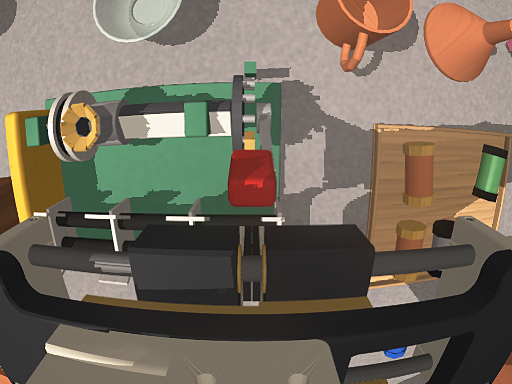

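The white flat now shows at (160,125), about 30° short of up, so it needs one more stroke.

Run:
```python
from h import *
print(stroke(),robot.read_t(),flat("wrist"))
p,P=cloud("wrist");Q=inR(P);H=hsv(p)
r=(H[...,1]>170)&((H[...,0]<6)|(H[...,0]>174))&(Q[...,2]>140)&(abs(Q[...,1]+112)<30)&(Q[...,2]<215)
t=r&(Q[...,2]>200); print("lever top",np.nanmean(Q[t],0),Q[r][:,2].max())
robot.servo_line(W(4,-112,300),speed=.3)
print(flat("wrist"))
# socket ring from above
robot.goto(W(20,30,330),DR)
p,P=cloud("wrist","pics" and None);Q=inR(P);H=hsv(p)
cv2.imwrite("pics/w3.png",p[:,:,::-1])
m=(Q[...,2]>131)&(Q[...,2]<144)&(abs(Q[...,0]-75)<25)&(abs(Q[...,1]-30)<25)
print("ring",rect(P,m)); f=(Q[...,2]>100)&(Q[...,2]<126)&(np.hypot(Q[...,0]-75,Q[...,1]-30)<8); print("floor",f.sum(),np.nanmean(P[f],0))
g=(Q[...,1]>-150)&(Q[...,2]>.0)
c=cv2.resize(p[60:200,150:350],None,fx=4,fy=4,interpolation=2);cv2.imwrite("pics/w3c.png",c[:,:,::-1])
print(robot.read_t())
```

```text
(122, np.float64(-24.9)) 19.9167 [np.int64(1947), np.int64(1626), array([ 72.8, -21.1,  94.9]), 'ang by centroid', np.float64(-12.7), 'by slope', np.float64(-2.8)]
lever top [  38.89521321 -111.2787925   205.7846475 ] 209.85035504941004
[np.int64(930), np.int64(799), array([ 72.4, -20.7,  94.8]), 'ang by centroid', np.float64(-14.6), 'by slope', np.float64(-3.0)]
ring (631, array([640.7, 165. ]), array([38.8, 39.2]), 86.3, array([131.7, 136.7, 139.6]))
floor 89 [0.64066584 0.16480156 0.106552  ]
21.3333
```

View pics/w3c.png

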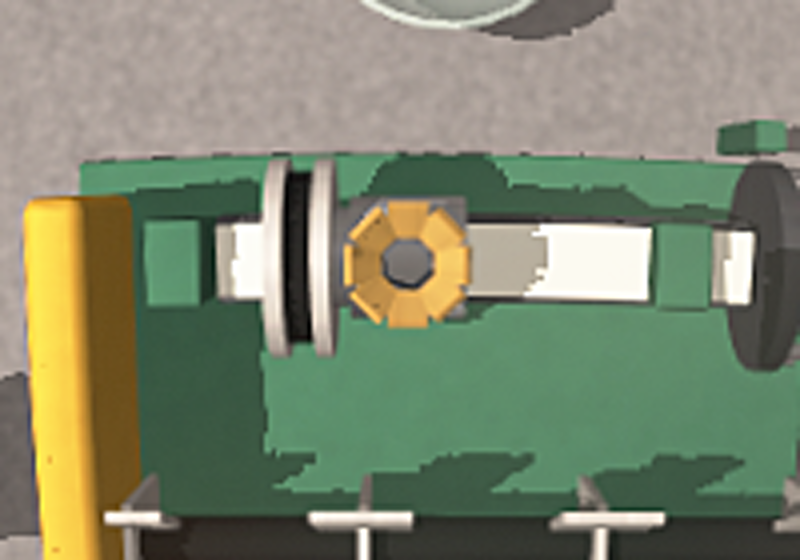

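The flat is up, seen as the white strip at (590,262). The lever top is back at its rest position (x ≈ 38 mm). The socket is at (407,262), and I now need the angle of its hex.

```bash
cat >> h.py <<'E'
def ortho(cx,cy,z,half=.02,N=400):
    """wrist picture resampled on the horizontal plane z; up = +x world, left = +y world"""
    R0=np.array(robot.read_tcp_rot());t0=np.array(robot.read_position())
    p,d=robot.grab_frame("wrist"); c=robot.camera_info("wrist"); f=192/np.tan(np.radians(c["vfov"])/2)
    T=np.eye(4);T[:3,:3]=R0;T[:3,3]=t0; M=np.linalg.inv(T@c["T_tool_cam"])
    i,j=np.mgrid[0:N,0:N]; s=2*half/N
    X=np.stack([cx+half-i*s,cy+half-j*s,np.full(i.shape,z)],-1)@M[:3,:3].T+M[:3,3]
    r=np.hypot(X[...,0],X[...,1]);k=f*np.arctan2(r,X[...,2])/r
    return cv2.remap(p,(c["cx"]+X[...,0]*k).astype(np.float32),(c["cy"]+X[...,1]*k).astype(np.float32),cv2.INTER_CUBIC)
E
python3 - <<'E'
from h import *
robot.servo_line(W(-5,30,175),speed=.25)
o=ortho(.6412,.165,.130); cv2.imwrite("pics/o1.png",o[:,:,::-1])
g=cv2.cvtColor(o,cv2.COLOR_RGB2HSV); np.save("o1.npy",o)
for th in (60,90,120):
    m=((g[...,1]<th)).astype(np.uint8); n,l,s,c=cv2.connectedComponentsWithStats(m); k=l[200,200]
    mm=(l==k); ys,xs=np.nonzero(mm); 
    # 6-fold phase of radius profile
    cx,cy=xs.mean(),ys.mean(); print(th,s[k][4],s[k][2:4]/10,cx,cy)
    cnt=max(cv2.findContours(mm.astype(np.uint8),0,1)[0],key=len)[:,0]
    a=np.arctan2(-(cnt[:,0]-cx),-(cnt[:,1]-cy)); r=np.hypot(cnt[:,0]-cx,cnt[:,1]-cy)
    b=np.linspace(-np.pi,np.pi,720,False);o_=np.argsort(a);rr=np.interp(b,a[o_],r[o_],period=2*np.pi)
    F=[np.mean(rr*np.exp(-1j*q*b)) for q in (2,3,4,5,6,8)]; print(np.abs(F).round(1),"corner dir mod60",np.degrees(np.angle(F[4]))*-1/6*-1,"flat-normal", (np.degrees(np.angle(F[4]))/-6+30)%60, rr.mean())
for a in (114.9,-65.1):
    R=down(a)
    for P in ([.557,.4043,.118],[.6412,.165,.25]):
        q=robot.ik(P,R); print(a,None if q is None else np.round(q,1))
E
```

```text
60 21521 [16.7 16.7] 195.3577900655174 208.45453278193392
[0.1 0.2 0.3 0.2 0.3 1.5] corner dir mod60 21.28475416325593 flat-normal 8.71524583674407 82.61905092495063
90 22514 [17.1 17. ] 195.33485831038465 208.1163276183708
[0.1 0.2 0.2 0.2 0.4 1.5] corner dir mod60 19.232504390700765 flat-normal 10.767495609299235 84.22004582227935
120 23698 [17.6 17.4] 195.38665710186513 207.9817706135539
[0.1 0.2 0.1 0.2 0.5 1.5] corner dir mod60 19.27680343590796 flat-normal 10.723196564092039 86.36065885041002
114.9 [  52.2   25.    -3.7    0.   -61.3 -117.3]
114.9 [ 31.3  17.9   3.2   0.  -75.3 -96.4]
-65.1 [ 52.2  25.   -3.7   0.  -61.3  62.7]
-65.1 [ 31.3  17.9   3.2   0.  -75.3  83.6]
```

View pics/o1.png

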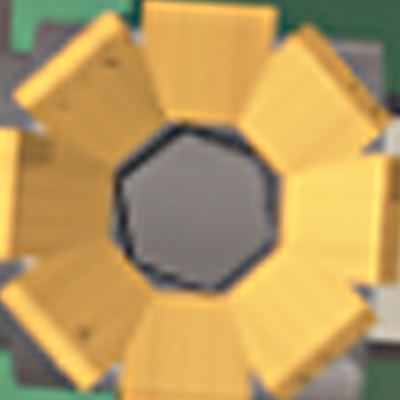

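The orthophoto shows the octagonal brass countersink centred at about (195,208) and a hexagonal grey floor with corners near (185,130) and (213,290), so the corners are at about 10° mod 60. I compute it precisely and fetch the key.

Run:
```python
from h import *
o=np.load("o1.npy"); g=hsv(o)
for th in (85,95,105):
    m=((g[...,1]<60)&(g[...,2]>th)).astype(np.uint8); n,l,s,c=cv2.connectedComponentsWithStats(m); mm=(l==l[210,197]).astype(np.uint8)
    cnt=max(cv2.findContours(mm,0,1)[0],key=len)[:,0]; cx,cy=cnt.mean(0)
    M=cv2.moments(mm,True);cx,cy=M["m10"]/M["m00"],M["m01"]/M["m00"]
    a=np.arctan2(-(cnt[:,0]-cx),-(cnt[:,1]-cy)); r=np.hypot(cnt[:,0]-cx,cnt[:,1]-cy)
    b=np.linspace(-np.pi,np.pi,720,False);k=np.argsort(a);rr=np.interp(b,a[k],r[k],period=2*np.pi)
    F=[np.mean(rr*np.exp(-1j*q*b)) for q in (2,3,4,5,6,8)]
    print(th,mm.sum(),cx,cy,np.abs(F).round(1),"corner",(-np.degrees(np.angle(F[4]))/6)%60)
# to the key
robot.servo_line(W(-5,30,300),speed=.3)
robot.move_gripper(1.0)
robot.goto([.557,.4043,.26],down(-65.1))
p,P=cloud("wrist")
print(robot.read_t(),"grip",rect(P,(P[...,2]>.135)&(P[...,2]<.17)&(np.hypot(P[...,0]-.557,P[...,1]-.404)<.03)))
print("bar",rect(P,(P[...,2]>.105)&(P[...,2]<.17)&(np.hypot(P[...,0]-.557,P[...,1]-.404)<.06)))
print("stand",rect(P,(P[...,2]>.08)&(P[...,2]<.095)&(np.hypot(P[...,0]-.557,P[...,1]-.404)<.06)))
cv2.imwrite("pics/w4.png",p[:,:,::-1])
```

```text
85 17992 199.15706980880393 211.902901289462 [0.6 0.8 0.6 1.  1.4 0.7] corner 9.294556380446403
95 16899 198.6428782768211 210.48026510444404 [1.3 0.7 0.9 0.7 1.6 0.5] corner 7.7216255343559395
105 16069 197.28763457589147 210.0633517953824 [0.5 0.2 0.2 0.2 2.2 0.4] corner 8.855192365602711
25.1583 grip (619, array([556.1, 405.5]), array([24.6, 23.8]), 27.3, array([142.8, 154.7, 156. ]))
bar (1269, array([556.5, 404.5]), array([89.5, 25.6]), 28.5, array([117.2, 132.2, 155.7]))
stand (1669, array([556.4, 405.3]), array([64.5, 64.7]), 86.8, array([88.5, 90. , 91.2]))
```

View pics/w4.png

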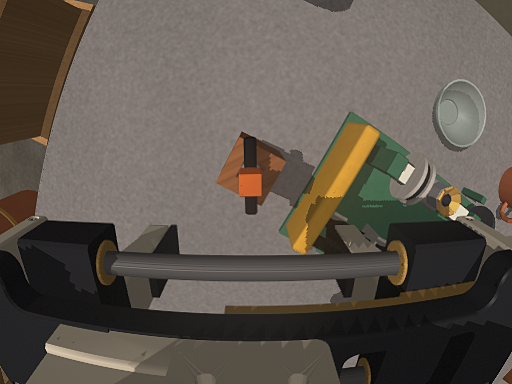

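The key's orange grip is at (250,184) and its bar is nearly vertical in the picture, giving key x at about 27°. I grip it and bring it over the socket at yaw 38.8°.

Run:
```python
from h import *
R=down(-63.3)
robot.goto([.5564,.405,.22],R); robot.servo_line([.5564,.405,.118],speed=.12)
print(robot.read_force()); robot.move_gripper(0)
print(robot.read_grip_width(),robot.read_finger_force(),robot.read_t())
robot.servo_line([.5564,.405,.335],speed=.2)
print("F lifted",np.round(robot.read_force(),2))
R2=down(-51.2)
robot.goto([.641,.1652,.30],R2)
robot.servo_line([.641,.1652,.262],speed=.1)
f0=np.array(robot.read_force()); print(f0.round(2))
p,P=cloud("wrist");cv2.imwrite("pics/w5.png",p[:,:,::-1]); print(robot.read_qpos(),robot.read_t())
q=P[(P[...,2]>.2)&(P[...,2]<.285)&(np.hypot(P[...,0]-.641,P[...,1]-.165)<.06)]
print("bar/grip",rect(P,(P[...,2]>.2)&(P[...,2]<.285)&(np.hypot(P[...,0]-.641,P[...,1]-.165)<.05)&(hsv(p)[...,0]<15)&(hsv(p)[...,1]>150)))
```

```text
[ 0.03883131 -0.12650504 -0.73179311]
0.2659207437333217 29.96081829071045 27.4667
F lifted [ 0.08  0.07 -2.12]
[-0.97 -0.14 -1.14]
[ 3.13349918e+01  1.76405957e+01  4.41104086e+00  2.79624158e-02
 -7.67147461e+01  9.74977236e+01] 30.2917
bar/grip (397, array([649.5, 173.3]), array([ 2.4, 23.3]), 40.9, array([267.3, 276.4, 284. ]))
```

View pics/w5.png

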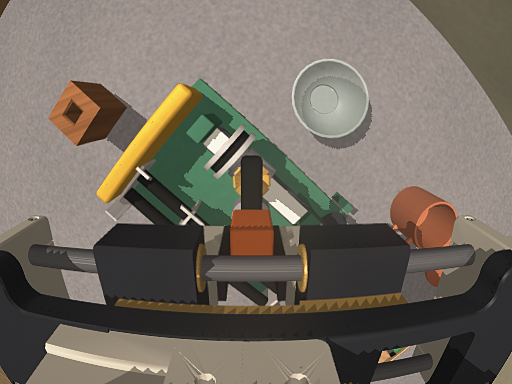

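The key is held at (252,230), straight, above the brass ring at (250,180). Now I insert it.

Run:
```python
from h import *
f0=np.array(robot.read_force())
z=.256
while z>.2195:
    z-=.004; robot.servo_line([.641,.1652,z],speed=.06)
    f=np.array(robot.read_force())-f0; print(round(z,4),f.round(1),np.round(np.array(robot.read_position())[:2]*1000,1))
    if f[2]>12: break
print(robot.read_t())
```

```text
0.252 [ 0.4 -0.1 -0.9] [640.7 165. ]
0.248 [ 1.1  1.  -2.2] [640.9 165.1]
0.244 [ 0.2  0.7 -1.3] [640.8 165.1]
0.24 [ 1.4  0.4 -1. ] [640.8 165.1]
0.236 [ 1.4 -0.9 -1.4] [640.9 165.1]
0.232 [ 0.4  0.2 -0.3] [640.9 165.1]
0.228 [ 1.   0.9 -0.9] [640.8 165.1]
0.224 [ 0.6  0.2 -1.7] [640.8 165.1]
0.22 [ 0.6  0.6 -0.4] [641.  165.2]
0.216 [-0.5 -0.4 14.9] [642.7 165.5]
32.8583
```

It went in cleanly down to the floor. Now I turn it.

Run:
```python
from h import *
robot.servo_line([.641,.1652,.2215],speed=.05)
q=np.array(robot.read_qpos()); t0=np.array(robot.read_ft_torque())[2]; print(q.round(1),t0)
tot=0
while tot<145:
    s=15 if tot<75 else 5
    tot+=s; q[5]-=s; robot.movej(list(q)); t=np.array(robot.read_ft_torque())[2]-t0
    print(tot,t.round(2),np.round(robot.read_force(),1))
    if abs(t)>.9: break
print(robot.read_t(),robot.read_grip_width(),flat("wrist","pics/w6.png"))
```

```text
[ 31.3  18.7   0.6   0.  -71.9  97.5] -0.07362495073474108
15 0.1 [ 1.6 -2.1 -2.7]
30 0.04 [ 1.8 -2.1 -3.9]
45 0.05 [ 1.2 -2.6 -3.9]
60 0.05 [-1.1 -3.2 -5.1]
75 0.06 [-1.8 -3.1 -5.6]
80 0.06 [-2.2 -2.7 -5.1]
85 0.04 [-3.  -2.8 -6.3]
90 0.07 [-2.8 -2.1 -6.3]
95 0.09 [-3.3 -2.2 -8.3]
100 0.14 [-2.6 -2.2 -6.7]
105 0.08 [-3.4 -1.9 -7.4]
110 0.06 [-3.5 -1.4 -8.8]
115 0.09 [-3.2 -1.2 -7.8]
120 0.22 [-3.6 -1.1 -8.1]
125 0.18 [-2.2 -0.8 -7.4]
130 0.08 [-4.7  0.2 -6.7]
135 0.03 [-3.8 -0.3 -5.5]
140 0.04 [-3.8 -0.7 -4.1]
145 0.12 [-3.7  0.4 -2.6]
38.4083 0.26903187924700434 [np.int64(1532), np.int64(1240), array([ 72.7, -21.7,  94.9]), 'ang by centroid', np.float64(-13.0), 'by slope', np.float64(-2.6)]
```

View pics/w6.png

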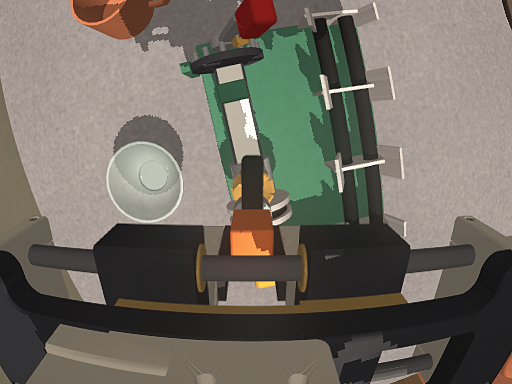

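The key turned with the gripper, with its bar still straight at (252,185), and the flat is still up, but the torque at the stop was not clear. I turn a bit further.

Run:
```python
from h import *
q=np.array(robot.read_qpos()); print(q.round(1),robot.read_position())
for tot in range(5,35,5):
    q[5]-=5; robot.movej(list(q)); print(tot,np.round(robot.read_ft_torque(),2),np.round(robot.read_force(),1),round(robot.read_qpos()[5],1),np.round(robot.read_position(),4))
    if abs(robot.read_ft_torque()[2])>.9: break
```

```text
[ 31.3  18.7   0.6   0.  -71.9 -47.2] [0.64138988 0.16527868 0.2220489 ]
5 [0.32 1.78 0.01] [-3.9 -0.  -2.6] -51.9 [0.6416 0.1654 0.2224]
10 [ 0.43  1.58 -0.05] [-4.   0.4 -1.5] -56.9 [0.6417 0.1655 0.2224]
15 [0.49 1.5  0.1 ] [-2.7  0.8 -1.3] -61.9 [0.6417 0.1654 0.2224]
20 [0.57 1.5  0.04] [-2.6  1.4 -0.8] -66.9 [0.6416 0.1653 0.2223]
25 [0.58 1.52 0.01] [-2.8  1.6 -0.9] -71.9 [0.6415 0.1653 0.2222]
30 [0.68 1.46 0.05] [-3.1  1.7 -1.1] -76.9 [0.6415 0.1653 0.2221]
```

Run:
```python
from h import *
print(robot.read_grip_width(),robot.read_finger_force())
p,P=cloud("wrist"); c=cv2.resize(p[130:310,170:340],None,fx=3.3,fy=3.3,interpolation=2);cv2.imwrite("pics/w7.png",c[:,:,::-1])
```

```text
0.26888197924395973 30.026618242263794
```

View pics/w7.png

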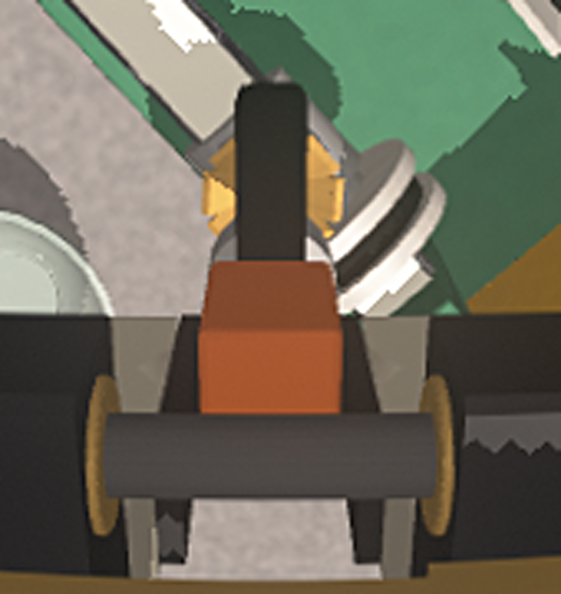

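The key is still square in the jaws but has turned 175°, so either it slipped at the stop or it never engaged. I lift it out and look at the socket.

```bash
cat >> h.py <<'E'
def hexang(o):
    g=hsv(o)
    for th in (85,95,105):
        m=((g[...,1]<60)&(g[...,2]>th)).astype(np.uint8); n,l,s,c=cv2.connectedComponentsWithStats(m); mm=(l==l[210,197]).astype(np.uint8)
        cnt=max(cv2.findContours(mm,0,1)[0],key=len)[:,0]
        M=cv2.moments(mm,True);cx,cy=M["m10"]/M["m00"],M["m01"]/M["m00"]
        a=np.arctan2(-(cnt[:,0]-cx),-(cnt[:,1]-cy)); r=np.hypot(cnt[:,0]-cx,cnt[:,1]-cy)
        b=np.linspace(-np.pi,np.pi,720,False);k=np.argsort(a);rr=np.interp(b,a[k],r[k],period=2*np.pi)
        F=[np.mean(rr*np.exp(-1j*q*b)) for q in (4,5,6,8)]
        print(th,mm.sum(),round(cx),round(cy),np.abs(F).round(1),"corner",round((-np.degrees(np.angle(F[2]))/6)%60,1))
E
python3 - <<'E'
from h import *
p=robot.read_position(); robot.servo_line([p[0],p[1],.30],speed=.15); print(np.round(robot.read_force(),1))
robot.goto(W(-5,30,250),DR)
o=ortho(.6412,.165,.130); cv2.imwrite("pics/o2.png",o[:,:,::-1]); hexang(o); print(robot.read_t())
E
```

```text
[-0.  -0.1 -2.2]
85 19935 198 210 [0.8 0.6 0.2 1.5] corner 32.6
95 18634 199 212 [0.8 0.8 0.6 0.8] corner 39.5
105 16934 199 211 [0.5 0.6 1.  0.9] corner 35.0
42.65
```

View pics/o2.png

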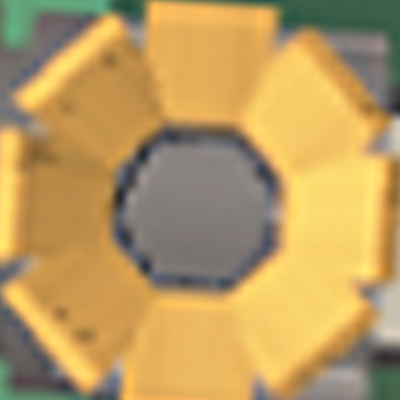

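The hex is now at about 35° mod 60, turned clockwise by about 86°, which is close to where the stop should be. To make sure, I re-engage at key x = 65° and feel for the stop with averaged torque.

```bash
cat >> h.py <<'E'
def tz(n=6):
    v=[]
    for _ in range(n): v.append(robot.read_ft_torque()[2]); robot.dwell(.02)
    return float(np.mean(v))
E
python3 - <<'E'
from h import *
R=down(-25)
robot.goto([.641,.1652,.29],R); robot.servo_line([.641,.1652,.262],speed=.15)
f0=np.array(robot.read_force()); z=.256
while z>.220:
    z-=.006; robot.servo_line([.641,.1652,z],speed=.08)
    f=np.array(robot.read_force())-f0
    if f[2]>8: break
print(round(z,4),f.round(1),np.round(robot.read_position(),4))
robot.servo_line([.641,.1652,.2205],speed=.05)
q=np.array(robot.read_qpos()); t0=tz()
for tot in range(4,64,4):
    q[5]-=4; robot.movej(list(q)); t=tz()-t0
    print(tot,round(t,3),np.round(robot.read_force(),1),round(robot.read_qpos()[5]-q[5],2))
    if abs(t)>.2: break
print(robot.read_t(),np.round(robot.read_position(),4))
E
```

```text
0.22 [ 0.1  0.3 -0.4] [0.6411 0.1652 0.2199]
4 0.025 [ 0.1 -0.7 -1.8] 0.11
8 -0.001 [ 0.5  0.  -2.4] 0.13
12 0.018 [-0.3  0.4 -2.5] 0.14
16 0.003 [-0.1  0.1 -2.1] 0.14
20 0.029 [-0.7 -1.1 -1.9] 0.14
24 0.079 [-0.2 -0.3 -1.4] 0.14
28 0.112 [ 0.1 -0.6 -2.3] 0.14
32 0.13 [ 1.  -1.2 -1.2] 0.14
36 0.117 [ 1.4 -0.3 -1.5] 0.13
40 0.017 [ 1.3 -1.2 -2. ] 0.13
44 0.007 [ 0.7 -1.9 -2.2] 0.14
48 -0.04 [ 0.5 -0.7 -1.5] 0.14
52 0.001 [ 0.2 -1.5 -2.4] 0.14
56 0.009 [ 0.6 -0.7 -1.2] 0.14
60 -0.003 [-0.4 -0.7 -2.7] 0.14
51.3 [0.6409 0.1653 0.2203]
```

The torque rises to about 0.13 N m and then the blade snaps over a corner. Free turning gives 0.06 N m, so the screw is against its stop. I check that the hex has not moved.

Run:
```python
from h import *
p=robot.read_position(); robot.servo_line([p[0],p[1],.30],speed=.2)
robot.goto(W(-5,30,250),DR)
o=ortho(.6412,.165,.130); hexang(o)
R0=np.array(robot.read_tcp_rot())
robot.servo_line(W(-8,30,240),speed=.1); o2=ortho(.6412,.165,.130); hexang(o2)
robot.servo_line(W(-2,33,240),speed=.1); o3=ortho(.6412,.165,.130); hexang(o3)
a=[cv2.resize(cv2.imread("pics/o1.png")[:,:,::-1],(260,260))]+[cv2.resize(x,(260,260)) for x in (o,o2)]
a=[np.clip((x.astype(float)[65:200,55:200]-60)*2,0,255).astype(np.uint8) for x in a]
cv2.imwrite("pics/o3.png",cv2.resize(np.hstack(a),None,fx=1.8,fy=1.8)[:,:,::-1]); print(robot.read_t(),flat("wrist"))
```

```text
85 19597 196 209 [0.3 0.1 0.2 1.3] corner 24.4
95 18100 197 211 [0.5 1.3 1.1 0.5] corner 31.6
105 16656 197 210 [0.8 1.1 1.5 0.3] corner 30.6
85 18811 198 213 [0.7 1.2 1.2 0.6] corner 31.3
95 18049 197 214 [0.6 1.1 1.6 0.8] corner 32.2
105 17242 197 214 [0.5 0.9 1.7 0.6] corner 31.5
85 18687 195 208 [1.3 0.7 0.6 0.9] corner 28.6
95 17276 195 209 [1.2 1.2 1.7 0.7] corner 29.5
105 16163 196 208 [0.4 0.5 2.2 0.3] corner 28.8
52.9667 [np.int64(1359), np.int64(1147), array([ 72.8, -20.2,  94.9]), 'ang by centroid', np.float64(-12.7), 'by slope', np.float64(-2.6)]
```

View pics/o3.png

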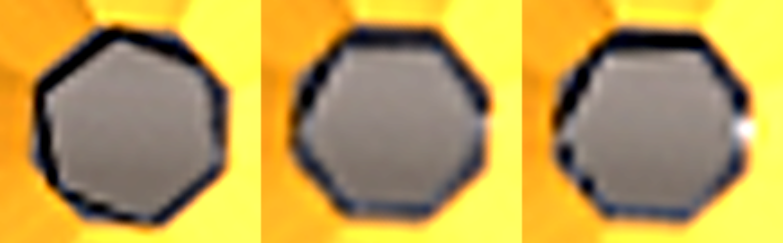

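The hexes are clear in this picture: the start at left has a corner up at (122,40), and now there is a flat at the top (corner at about 30°). So the turn was about 80° (mod 60), a little short of the expected 92° or more. Run 3: press the key down lightly, turn slowly, stop before it snaps over, and look again.

```bash
cat >> h.py <<'E'
SX=np.array([.641,.1652])
def insert(ty,zb=.2185):
    robot.goto([*SX,.29],down(ty)); robot.servo_line([*SX,.236],speed=.15)
    robot.servo_line([*SX,.2215],speed=.08); robot.servo_line([*SX,zb],speed=.05)
    print("in",np.round(robot.read_force(),1),np.round(robot.read_position(),4))
def look():
    p=robot.read_position(); robot.servo_line([p[0],p[1],.29],speed=.25)
    robot.goto(W(-2,33,240),DR); hexang(ortho(.6412,.165,.130)); 
    robot.servo_line(W(-6,30,240),speed=.1); hexang(ortho(.6412,.165,.130)); print(robot.read_t())
def turn(a,step=2,lim=9):
    q=np.array(robot.read_qpos()); t0=tz(); s=0; L=[]
    while s<a:
        s+=step;q[5]-=step; robot.movej(list(q)); L.append(round(tz(3)-t0,2))
        if abs(L[-1])>lim: break
    print(s,L,np.round(robot.read_force(),1))
E
python3 - <<'E'
from h import *
insert(-29.5)
turn(26)
q=np.array(robot.read_qpos()); q[5]+=13; robot.movej(list(q))
look()
E
```

```text
in [-0.1 -0.4  3.3] [0.6417 0.1653 0.2198]
26 [0.01, 0.02, 0.07, 0.01, 0.03, 0.03, 0.07, 0.11, 0.14, 0.16, 0.22, 0.25, 0.2] [-0.8  0.3  2.4]
85 19271 197 209 [0.6 0.3 0.7 1.1] corner 53.0
95 17720 198 208 [1.3 0.8 1.4 0.9] corner 49.8
105 16529 198 208 [0.7 0.9 2.4 0.2] corner 42.4
85 19185 199 212 [0.9 1.  0.6 1.1] corner 46.9
95 17817 201 213 [0.7 0.5 1.6 0.9] corner 44.5
105 16721 201 212 [0.7 0.6 1.5 0.8] corner 44.9
61.2583
```

Run 3 makes it clear. The torque rose to 0.25 N m, so the screw was at the stop. The blade then snapped over a corner, and my backing off dragged the screw back about 14° (corner now 44°). I re-engage there, turn only until the torque passes 0.17, ease off within the play and withdraw.

Run:
```python
from h import *
insert(-16)
turn(60,2,.17)
q=np.array(robot.read_qpos()); q[5]+=10; robot.movej(list(q)); print(tz())
look()
```

```text
in [ 1.5 -1.6 -3.6] [0.6411 0.1652 0.2181]
36 [0.02, 0.07, 0.03, 0.06, 0.03, 0.04, 0.02, 0.02, 0.04, 0.03, 0.05, 0.06, 0.07, 0.03, 0.07, 0.11, 0.17, 0.18] [ 0.6 -3.8 -1.4]
0.05151950474833265
85 19467 195 210 [0.1 0.3 0.3 1.2] corner 38.7
95 18132 195 210 [0.3 0.6 0.6 1. ] corner 40.2
105 16573 195 210 [0.5 0.6 2.2 0.3] corner 38.9
85 19160 199 212 [0.8 1.  0.7 0.9] corner 40.3
95 17766 200 213 [0.8 0.7 1.4 0.7] corner 41.0
105 16739 200 212 [0.9 0.8 1.4 0.5] corner 41.2
71.2583
```

Run:
```python
from h import *
robot.servo_line(W(-5,30,182),speed=.15)
o=ortho(.6412,.165,.130); np.save("o4.npy",o); hexang(o)
a=[np.load("o1.npy"),o]
a=[np.clip((x.astype(float)[110:310,100:300]-40)*2,0,255).astype(np.uint8) for x in a]
cv2.imwrite("pics/o4.png",cv2.resize(np.hstack(a),None,fx=2,fy=2)[:,:,::-1]); print(robot.read_t(),flat("wrist"))
```

```text
85 18160 199 213 [0.  0.8 0.9 0.6] corner 36.6
95 17081 199 211 [0.5 0.6 1.4 0.5] corner 38.8
105 16219 198 210 [0.6 0.5 1.5 0.2] corner 40.4
71.8417 [np.int64(1971), np.int64(1666), array([ 72.7, -20.1,  94.9]), 'ang by centroid', np.float64(-13.2), 'by slope', np.float64(-2.9)]
```

View pics/o4.png

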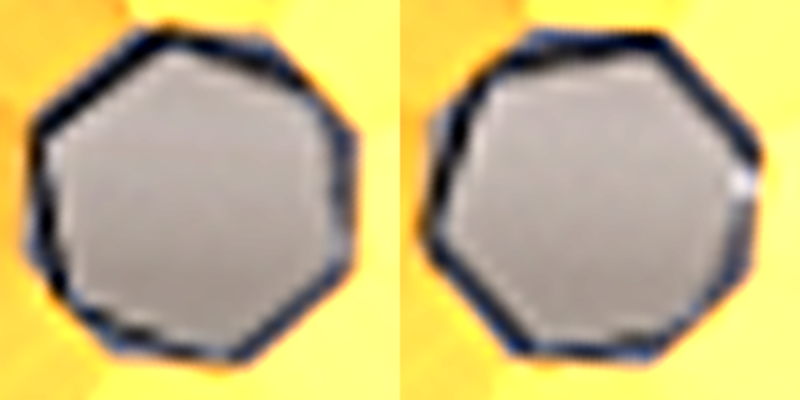

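The right hex (now) has corners at (490,85) and (655,50), so about 39° mod 60, a clockwise turn of about 90° from the start. Earlier I took the modulus wrongly; the stop is at a corner angle of about 21–30°, so the blade just snapped over and kicked the screw back. I repeat with a gentler limit and almost no backing off.

```bash
cat >> h.py <<'E'
def tighten(ty,lim=.10,back=3,maxa=44):
    insert(ty,.2195)
    q=np.array(robot.read_qpos()); q[5]-=8; robot.movej(list(q)); t0=tz(10); s=8; L=[]
    while s<maxa:
        s+=2;q[5]-=2; robot.movej(list(q)); L.append(round(tz(8)-t0,2))
        if len(L)>1 and min(L[-2:])>lim: break
    print(s,L,"key corner",ty+90-s-30)
    q[5]+=back; robot.movej(list(q)); print("after back",round(tz(8)-t0,2))
    look()
E
python3 - <<'E'
from h import *
robot.servo_line(W(-5,30,300),speed=.3)
tighten(-21)
E
```

```text
in [ 1.2  0.4 -2.2] [0.6412 0.1652 0.2194]
32 [-0.0, 0.01, 0.0, 0.03, 0.02, 0.02, 0.02, 0.03, 0.07, 0.1, 0.13, 0.15] key corner 7
after back 0.02
85 19340 195 207 [0.5 0.6 0.2 1.1] corner 45.0
95 17615 194 207 [0.6 1.4 0.8 1. ] corner 32.4
105 16281 195 207 [0.6 0.7 1.8 0.3] corner 31.5
85 19119 199 215 [0.5 0.4 0.6 0.4] corner 30.0
95 18127 199 215 [0.3 0.7 0.9 0.2] corner 29.9
105 16878 199 213 [0.7 0.8 1.2 0.3] corner 34.8
81.7667
```

The torque rise repeats at the same key angle each time (corner ≈ 14°), so that is the fixed stop. The screw now rests there (hex ≈ 31°). I return the key to its stand.

Run:
```python
from h import *
p=robot.read_position(); robot.servo_line([p[0],p[1],.335],speed=.3)
R=down(-63.3)
robot.goto([.5564,.405,.335],R); f0=np.array(robot.read_force())
for z in (.215,.16,.13,.119):
    robot.servo_line([.5564,.405,z],speed=.12); f=np.array(robot.read_force())-f0; print(z,f.round(1))
    if f[2]>10: break
else:
    robot.move_gripper(1.0); robot.servo_line([.5564,.405,.26],speed=.25)
    p,P=cloud("wrist"); n=(np.hypot(P[...,0]-.557,P[...,1]-.404)<.03)
    print("grip",rect(P,(P[...,2]>.135)&(P[...,2]<.17)&n)); print("bar",rect(P,(P[...,2]>.105)&(P[...,2]<.135)&(np.hypot(P[...,0]-.557,P[...,1]-.404)<.06)))
print(robot.read_t())
```

```text
0.215 [-0.1  1.7 -0.1]
0.16 [-0.2  0.6  1.9]
0.13 [1.1 0.6 2. ]
0.119 [ 0.1 -0.   0.4]
grip (628, array([554.7, 404.3]), array([23.6, 23.7]), 26.7, array([141.5, 154.8, 155.9]))
bar (641, array([554.2, 404.4]), array([88.5, 26.5]), 18.3, array([117. , 118.8, 125.6]))
87.4917
```

The key is back in its stand, with its top at the same 155 mm as before. Now the canisters: I look at the tray from the wrist and then pick.

```bash
cat >> h.py <<'E'
def cans(n="wrist",box=(.36,.64,-.39,-.10),zr=(.029,.05)):
    p,P=cloud(n); H=hsv(p)
    m=(P[...,0]>box[0])&(P[...,0]<box[1])&(P[...,1]>box[2])&(P[...,1]<box[3])&(P[...,2]>zr[0])&(P[...,2]<zr[1])
    k,l,s,c=cv2.connectedComponentsWithStats(m.astype(np.uint8)); out=[]
    for i in range(1,k):
        if s[i][4]<150: continue
        q=P[l==i]; (cc,sz,a)=cv2.minAreaRect((q[:,:2]*1000).astype(np.float32))
        if sz[0]<sz[1]: a+=90
        h=H[l==i]; cop=np.mean((h[:,0]<25)&(h[:,1]>110)); out.append((np.round(cc,1),np.round(sz,1),round((a+90)%180-90,1),round(float(cop),2)))
    return out
E
python3 - <<'E'
from h import *
p=robot.read_position(); robot.servo_line([p[0],p[1],.34],speed=.3)
robot.goto([.50,-.19,.32],down(93))
for c in cans(): print(c)
print(robot.read_t(),np.round(robot.read_qpos(),0))
print("top");[print(c) for c in cans("top")]
for P,y in (([.5575,-.184,.015],93),([.449,-.18,.015],93),(W(-60,94,58),176.2),(W(-60,0,58),176.2)): q=robot.ik(P,down(y)); print(None if q is None else np.round(q))
E
```

```text
(array([ 441.7, -242.8]), array([76.6, 38. ]), 1.4, 0.03)
(array([ 447.7, -179.5]), array([39.9, 77.3]), -0.1, 1.0)
(array([ 552. , -317.9]), array([40. , 77.1]), -12.4, 0.02)
(array([ 547.5, -147.8]), array([40.2, 76.7]), -3.5, 1.0)
90.2167 [  0.   4.  -5.  -0. -81. -87.]
top
(array([ 429.6, -243. ]), array([48. , 38.5]), 1.6, 0.09)
[  1.  23. -23.   0. -44. -88.]
[  2.  15. -36.   0. -39. -89.]
[ 45.  18. -24.   0. -48. -49.]
[ 37.  15. -29.   0. -46. -41.]
```

One copper has been knocked from (557,-184) to (547.5,-147.8), against the tray wall. The other is at (447.7,-179.5), and steel and green have not moved. I pick the knocked one with the tips just above the wall.

```bash
cat >> h.py <<'E'
def pick(x,y,ang,z,op=52/88):
    R=down(ang+90); robot.goto([x,y,.12],R); robot.move_gripper(op)
    f0=np.array(robot.read_force())
    robot.servo_line([x,y,z+.03],speed=.2); robot.servo_line([x,y,z],speed=.06)
    print("F",(np.array(robot.read_force())-f0).round(1)); robot.move_gripper(0)
    print("width mm",robot.read_grip_width()*88); robot.servo_line([x,y,.26],speed=.2)
    print("width mm",robot.read_grip_width()*88,robot.read_t())
def place(y,z):
    R=down(176.2); robot.goto(W(-60,y,260),R); f0=np.array(robot.read_force())
    robot.servo_line(W(-60,y,z*1000+30),speed=.25)
    zz=z+.030
    while zz>z-.0025:
        zz-=.004; robot.servo_line(W(-60,y,zz*1000),speed=.06); f=np.array(robot.read_force())-f0
        if f[2]>5 : break
    print("z",round(zz,4),f.round(1)); robot.move_gripper(54/88); robot.servo_line(W(-60,y,260),speed=.25); print(robot.read_t())
E
python3 - <<'E'
from h import *
p,P=cloud("wrist"); q=P[(abs(P[...,0]-.5475)<.045)&(abs(P[...,1]+.1478)<.025)&(P[...,2]>.03)]
print("top z at ends",[np.percentile(q[s,2],97).round(4) for s in (q[:,0]<.53,abs(q[:,0]-.5475)<.015,q[:,0]>.565)])
print("edges y",[np.percentile(q[s,1],[2,98]).round(4) for s in (q[:,0]<.53,q[:,0]>.565)])
pick(.5475,-.1482,-3.5,.0205)
E
```

```text
top z at ends [np.float64(0.436), np.float64(0.0454), np.float64(0.0465)]
edges y [array([-0.1593, -0.1231]), array([-0.169 , -0.1309])]
F [ 0.4  0.2 -0.5]
width mm 0.3074565576295024
width mm 0.6172325894713306 95.4417
```

The grasp missed, so I look again.

Run:
```python
from h import *
robot.move_gripper(1); robot.goto([.50,-.19,.32],down(93))
for c in cans(): print(c)
p,P=cloud("wrist"); cv2.imwrite("pics/miss.png",p[:,:,::-1]); print(robot.read_t())
```

```text
(array([ 441.5, -242.6]), array([76.2, 39.4]), 1.6, 0.03)
(array([ 447.8, -179.6]), array([40.2, 77.2]), -0.3, 1.0)
(array([ 551.8, -317.7]), array([39.8, 77.2]), -12.4, 0.04)
(array([ 547.4, -147.7]), array([40.3, 76.8]), -3.4, 1.0)
97.425
```

Run:
```python
from h import *
x,y=.5475,-.1482; R=down(86.5)
robot.goto([x,y,.12],R); robot.move_gripper(52/88); print(robot.read_grip_width()*88)
robot.servo_line([x,y,.05],speed=.2); robot.servo_line([x,y,.0205],speed=.06); print(np.round(robot.read_position(),4),np.round(robot.read_tcp_rot(),2).tolist())
p,P=cloud("wrist"); cv2.imwrite("pics/b.png",p[:,:,::-1]); H=hsv(p)
for z0 in (.03,.05,.07,.09):
  m=(abs(P[...,2]-z0-.01)<.01)&(np.hypot(P[...,0]-x,P[...,1]-y)<.12)
  q=P[m]; h=H[m]; cop=(h[:,0]<25)&(h[:,1]>110)
  for nm,s in (("cop",cop),("other",~cop)):
    if s.sum()>20: print(z0,nm,s.sum(),"x",np.percentile(q[s,0],[2,50,98]).round(3),"y",np.percentile(q[s,1],[2,50,98]).round(3))
robot.move_gripper(0); 
for i in range(3): print(robot.read_grip_width()*88,robot.read_finger_force()); robot.dwell(.2)
```

```text
52.10548068879159
[ 0.5475 -0.1482  0.0203] [[-1.0, 0.06, -0.0], [0.06, 1.0, -0.0], [0.0, -0.0, -1.0]]
0.03 cop 11579 x [0.433 0.484 0.582] y [-0.195 -0.163 -0.13 ]
0.03 other 1218 x [0.457 0.472 0.548] y [-0.243 -0.228 -0.122]
0.05 other 1212 x [0.534 0.538 0.55 ] y [-0.188 -0.173 -0.107]
0.07 other 942 x [0.533 0.538 0.556] y [-0.189 -0.123 -0.106]
0.09 other 915 x [0.536 0.548 0.558] y [-0.178 -0.174 -0.118]
0.23089213872647915 0.0
0.386944609831011 0.0
0.5220441009035361 0.0
```

Run:
```python
from h import *
x,y=.5475,-.1482
def fin(tag):
  p,P=cloud("wrist"); H=hsv(p); cp=(H[...,0]<25)&(H[...,1]>110)
  for z0 in (.0,.03,.05,.07):
    m=(abs(P[...,2]-z0-.01)<.01)&(np.hypot(P[...,0]-x,P[...,1]-y)<.06)
    for nm,s in (("cop",m&cp),("other",m&~cp)):
      if s.sum()>20: q=P[s];print(tag,z0,nm,s.sum(),"x",np.percentile(q[:,0],[2,50,98]).round(3),"y",np.percentile(q[:,1],[2,50,98]).round(3),"zmax",q[:,2].max().round(3))
fin("closed"); print(robot.read_t(),robot.read_grip_width()*88,np.round(robot.read_force(),1),np.round(robot.read_position(),4))
robot.move_gripper(52/88); fin("open"); print(robot.read_grip_width()*88,robot.read_t())
```

```text
closed 0.0 cop 5788 x [0.49 0.51 0.55] y [-0.204 -0.173 -0.125] zmax 0.02
closed 0.0 other 1856 x [0.5   0.533 0.557] y [-0.124 -0.109 -0.09 ] zmax 0.019
closed 0.03 cop 3412 x [0.509 0.522 0.541] y [-0.165 -0.147 -0.128] zmax 0.049
closed 0.03 other 26 x [0.537 0.538 0.538] y [-0.15  -0.146 -0.144] zmax 0.05
closed 0.05 other 387 x [0.536 0.538 0.543] y [-0.153 -0.147 -0.141] zmax 0.07
closed 0.07 other 171 x [0.536 0.538 0.538] y [-0.152 -0.147 -0.143] zmax 0.085
101.8917 0.3005945206862177 [-0.3  0.4 -0.1] [ 0.5475 -0.1482  0.0205]
open 0.0 cop 6497 x [0.49  0.515 0.573] y [-0.205 -0.173 -0.125] zmax 0.02
open 0.0 other 2038 x [0.5   0.536 0.577] y [-0.125 -0.111 -0.09 ] zmax 0.019
open 0.03 cop 5612 x [0.509 0.534 0.584] y [-0.165 -0.147 -0.129] zmax 0.049
open 0.03 other 91 x [0.536 0.54  0.557] y [-0.176 -0.122 -0.116] zmax 0.05
open 0.05 other 1204 x [0.533 0.538 0.55 ] y [-0.188 -0.122 -0.107] zmax 0.07
open 0.07 other 952 x [0.533 0.538 0.556] y [-0.189 -0.173 -0.106] zmax 0.09
51.83945557273685 102.9333
```

The fingers appear to close right through this can, which is odd. I try the other copper first.

Run:
```python
from h import *
robot.servo_line([.5475,-.1482,.15],speed=.3)
pick(.448,-.178,-.2,.016,48/88)
```

```text
F [-0.4  0.8  0.3]
width mm 0.017072551306178334
width mm 0.28308750958261947 107.8583
```

Run:
```python
from h import *
for w in (52/88,0):
    robot.move_gripper(w); print("w",robot.read_grip_width()*88)
    R0=np.array(robot.read_tcp_rot());t0=np.array(robot.read_position()); p,P=cloud("wrist"); T=(P-t0)@R0*1000
    m=(abs(T[...,0])<25)&(abs(T[...,1])<80)&(T[...,2]>-70)&(T[...,2]<60)
    for a in range(-70,60,10):
        q=T[m&(T[...,2]>=a)&(T[...,2]<a+10)]
        if len(q): print(a,len(q),"x",np.percentile(q[:,0],[1,99]).round(),"y",np.percentile(q[:,1],[1,25,75,99]).round())
for c in cans(): print(c)
for c in cans(zr=(.05,.4),box=(.3,.6,-.3,0)): print("high",c)
print(t0,robot.read_t())
```

```text
w 52.0556072449053
-70 348 x [-9. 12.] y [-40. -31.  32.  40.]
-60 597 x [-9. 12.] y [-42. -34.  34.  42.]
-50 682 x [ 1. 12.] y [-41. -32.  32.  41.]
-40 530 x [-5. 12.] y [-41. -31.  31.  42.]
-30 131 x [-8. 11.] y [-36. -26.  26.  37.]
w 0.4846499751864168
-70 40 x [-0. 12.] y [-4. -3.  2.  5.]
-60 124 x [ 9. 12.] y [-4. -2.  2.  5.]
-50 236 x [ 3. 12.] y [-6. -4.  4.  6.]
-40 166 x [ 9. 12.] y [-6. -3.  4.  7.]
-30 46 x [ 9. 11.] y [-6. -2.  2.  5.]
(array([ 441.5, -242.9]), array([76.8, 39.3]), 2.5, 0.01)
(array([ 447.6, -179.3]), array([40. , 75.8]), -0.5, 1.0)
(array([ 525.1, -145.6]), array([33.8, 39.7]), -89.6, 0.99)
(array([ 527.6, -311.5]), array([40.5, 29.3]), 82.9, 0.0)
high (array([ 438.9, -175.3]), array([192.3,  79. ]), 83.7, 0.06)
[ 0.4479918  -0.17801164  0.26001607] 110.025
```

Found it: the finger surfaces end about 25 mm short of the stated TCP, so I closed above the cans. I measure this offset exactly, together with the gripper body and the pulley clearance.

Run:
```python
from h import *
robot.move_gripper(48/88)
R0=np.array(robot.read_tcp_rot());t0=np.array(robot.read_position()); p,P=cloud("wrist"); T=(P-t0)@R0*1000
m=(abs(T[...,0])<25)&(abs(T[...,1])<60)&(T[...,2]>-60)&(T[...,2]<60)
print("tip",np.percentile(T[m][:,2],[90,97,99,100]).round(1))
m=(abs(T[...,0])<60)&(T[...,2]>-140)&(T[...,2]<0)
for a in range(-130,-10,10):
    q=T[m&(T[...,2]>=a)&(T[...,2]<a+10)]
    if len(q): print(a,len(q),"x",np.percentile(q[:,0],[1,99]).round(),"y",np.percentile(q[:,1],[1,99]).round())
p=cv2.imread("pics/top0.png")[:,:,::-1].copy();_,Q=cloud("top",p,np.load("top0.npy")); Q=inR(Q)
for y0 in range(45,145,8):
    q=Q[(abs(Q[...,1]-y0)<4)&(Q[...,0]>5)&(Q[...,0]<74)&(Q[...,2]>90)]
    if len(q): print("y",y0,"xmin z>90",q[:,0].min().round(),"zmax",q[:,2].max().round())
```

```text
tip [-31.6 -27.8 -26.  -24.2]
-130 9286 x [-10.  39.] y [-72.  77.]
-120 16697 x [-21.  39.] y [-81.  82.]
-110 12170 x [-28.  39.] y [-82.  82.]
-100 3069 x [-31.  39.] y [-85.  86.]
-90 311 x [-4. 13.] y [-28.  28.]
-80 578 x [-10.   5.] y [-28.  28.]
-70 317 x [-9. 12.] y [-37.  38.]
-60 585 x [-8. 12.] y [-39.  40.]
-50 685 x [ 1. 12.] y [-39.  40.]
-40 511 x [-5. 12.] y [-39.  39.]
-30 111 x [-8. 11.] y [-37.  32.]
y 45 xmin z>90 54.0 zmax 142.0
y 53 xmin z>90 40.0 zmax 122.0
y 61 xmin z>90 39.0 zmax 122.0
y 69 xmin z>90 41.0 zmax 122.0
y 77 xmin z>90 40.0 zmax 124.0
y 85 xmin z>90 59.0 zmax 106.0
y 93 xmin z>90 61.0 zmax 105.0
y 101 xmin z>90 60.0 zmax 114.0
y 109 xmin z>90 60.0 zmax 116.0
y 117 xmin z>90 60.0 zmax 113.0
y 141 xmin z>90 13.0 zmax 94.0
```

All the gripper geometry sits 25 mm higher than the reported TCP, so I command 25 mm lower. First, the copper at (448,-179) goes into the middle bay.

Run:
```python
from h import *
pick(.4478,-.178,-.3,-.009,48/88)
if robot.read_grip_width()*88>30: place(0,.035)
else: print("miss")
```

```text
F [-0.  -0.2  0.1]
width mm 37.36464927585127
width mm 37.481044072812935 114.9833
z 0.033 [-10.4   4.4  13.1]
120.775
```

Run:
```python
from h import *
robot.goto(W(-60,-20,300),down(176.2))
print("roller",cans(box=(.4,.6,-.02,.3),zr=(.072,.1)))
pick(.5475,-.1480,-3.4,-.0045)
if robot.read_grip_width()*88>30: place(93,.040)
else: print("miss")
```

```text
roller [(array([531.1,   9.8]), array([21.5, 10.6]), 86.4, 0.0), (array([458.3,  14.6]), array([21.5, 10.7]), 86.6, 0.0), (array([537.5,  94.4]), array([37.6, 10.9]), 85.6, 0.0), (array([464.4,  99.4]), array([37.9, 10.8]), 87.4, 0.0), (array([503. , 142.8]), array([77.1, 38.9]), 86.9, 1.0), (array([543.4, 188.3]), array([38.4, 11.2]), 87.5, 0.0), (array([469.4, 193.4]), array([38.7, 10.4]), 87.4, 0.0)]
F [0.7 1.1 1.5]
width mm 37.80137173649362
width mm 37.42271667416754 125.8167
z 0.038 [-5.5  1.   7.3]
131.7583
```

Run:
```python
from h import *
robot.goto(W(-60,-20,300),down(176.2))
p,P=cloud("wrist"); 
for c in cans(box=(.4,.6,-.02,.3),zr=(.072,.1)):
    if c[3]>.5: print("roller can",c,inR(np.array([[*c[0]/1000,0]])).round(1))
Q=inR(P); print("can top z",np.nanpercentile(P[...,2][(abs(Q[...,0]+60)<8)&(abs(Q[...,1])<20)],[50,95]),np.nanpercentile(P[...,2][(abs(Q[...,0]+60)<8)&(abs(Q[...,1]-93)<20)],[50,95]))
robot.goto(W(-6,30,230),DR); robot.move_gripper(0); robot.servo_line(W(-5,30,165),speed=.2)
o=ortho(.6412,.165,.130); np.save("o5.npy",o); cv2.imwrite("pics/o5.png",o[:,:,::-1]); hexang(o)
robot.servo_line(W(-7,33,165),speed=.1); hexang(ortho(.6412,.165,.130))
p,P=cloud("wrist");Q=inR(P);H=hsv(p)
print(flat("wrist"))
p,P=cloud("top"); H=hsv(p)
print("mug",rect(P,(P[...,2]>.02)&(np.hypot(P[...,0]-.7436,P[...,1]+.0933)<.08)))
print("funnel",rect(P,(P[...,2]>.02)&(np.hypot(P[...,0]-.738,P[...,1]+.268)<.08)))
print("key",rect(P,(P[...,2]>.135)&(P[...,2]<.17)&(np.hypot(P[...,0]-.557,P[...,1]-.404)<.03)))
t=(P[...,2]>.195)&(P[...,2]<.215)&(H[...,1]>170)&((H[...,0]<6)|(H[...,0]>174)); print("lever top",rect(P,t) if t.sum()>5 else None)
print("tray",cans("top"),robot.read_t())
```

```text
roller can (array([503.3, 142.9]), array([77. , 38.8]), 86.8, 1.0) [[-62.   -0.9   0. ]]
roller can (array([509.3, 230.9]), array([65.3, 39.9]), 85.8, 0.96) [[-61.8  87.3   0. ]]
can top z [0.08602409 0.08765593] [0.0860172 0.0875619]
85 17655 198 212 [0.6 0.9 1.5 0.7] corner 32.6
95 16553 197 210 [0.2 0.2 2.  0.2] corner 33.3
105 15997 197 210 [0.3 0.4 1.9 0.2] corner 32.9
85 17985 196 216 [0.9 1.1 1.7 0.2] corner 32.1
95 16973 194 215 [0.8 0.9 1.9 0.1] corner 33.3
105 16262 195 214 [0.7 1.  1.7 0.1] corner 32.9
[np.int64(2155), np.int64(1837), array([ 72.8, -20.5,  94.9]), 'ang by centroid', np.float64(-12.7), 'by slope', np.float64(-2.6)]
mug (569, array([744. , -93.9]), array([ 83.7, 108.8]), 43.0, array([25.7, 69.9, 91.3]))
funnel (924, array([ 737.6, -268.1]), array([ 97.7, 101. ]), 64.2, array([ 22.4,  44.6, 116.7]))Traceback (most recent call last):
  File "<stdin>", line 15, in <module>
  File "h.py", line 20, in rect
    (c,s,a)=cv2.minAreaRect((q[:,:2]*1000).astype(np.float32)); return len(q),np.round(c,1),np.round(s,1),round(a,1),np.round(np.percentile(q[:,2],[5,50,95])*1000,1)
                                                                                                                              ~~~~~~~~~~~~~^^^^^^^^^^^^^^^^^^
    return _quantile_unchecked(
        a, q, axis, out, overwrite_input, method, keepdims, weights)
    return _ureduce(a,
                    func=_quantile_ureduce_func,
    ...<5 lines>...
                    overwrite_input=overwrite_input,
                    method=method)
    r = func(a, **kwargs)
    result = _quantile(arr,
                       quantiles=q,
    ...<2 lines>...
                       out=out,
                       weights=wgt)
    slices_having_nans = np.isnan(arr[-1, ...])
                                  ~~~^^^^^^^^^
IndexError: index -1 is out of bounds for axis 0 with size 0
```

Everything now fits one picture. The stop is at a hex angle of 30°, and the wedged blade carried the screw back by exactly my back-off each time (13° gave 44°, 10° gave 39–40°, 3° gave 33°). So the screw is at about 1.95. I move clear, check the key, lever and tray, and hand in.

Run:
```python
from h import *
p=robot.read_position(); robot.servo_line([p[0],p[1],.33],speed=.3)
robot.goto([.42,.0,.35],down(-90))
p,P=cloud("scene"); H=hsv(p); n=np.hypot(P[...,0]-.557,P[...,1]-.404)<.04
print("key top z",np.nanpercentile(P[...,2][n],99.5)); m=n&(P[...,2]>.14); print("key",P[m].mean(0).round(4))
t=(P[...,2]>.16)&(P[...,2]<.22)&(H[...,1]>170)&((H[...,0]<6)|(H[...,0]>174))&(abs(P[...,0]-.6)<.1)&(abs(P[...,1]-.025)<.05); Q=inR(P); print("lever top",Q[t&(P[...,2]>.2)].mean(0).round(1))
print("tray"); [print(c) for c in cans("scene")]; print(robot.read_t())
```

```text
key top z 0.15832689551288798
key [0.5569 0.4033 0.1533]
lever top [  40.6 -107.7  206.5]
tray
(array([ 442.4, -242.2]), array([78.8, 41.3]), 2.4, 0.0)
(array([ 551.8, -316.1]), array([40.6, 78.3]), -13.5, 0.03)
137.475
```

Run:
```python
from rig import robot
print(robot.job_done(), robot.read_t())
```

```text
the job is handed in; nothing more can be done
the job is handed in; nothing more can be done
```

I handed the job in at about 137 s, and the verdict was not shown: the flat is up, the lever is at rest, the key is in its stand, both copper canisters lie in the middle and +y bays, the steel and green ones are in the tray, and the setscrew should be near 1.95 rad (worked out from the hex angle, not read directly).

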